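# Gauge the jaw gap of a board vise with a taper feeler

### The job

Check the gap of the blue board vise on the electronics bench: take the orange-handled steel taper feeler out of its stand and slide its blade straight down between the two vise jaws until it drags snugly, the red sprung jaw pushed back about 2 mm, without forcing it. Finish while still gripping the feeler's handle, holding it upright and still at that depth; do not let go. Leave the blue pry tool in the stand and the multimeter, jar and screwdriver where they are.

Things in the scene. Friction and masses are not known exactly. Their poses are not given: they have to be found in the camera images.
- feeler: Taper feeler, 90 g, upright in either slot of the stand. Origin: middle of the blade's lower tip, 10 mm above the bench at the start; z up along the blade, x along its width, y across its thickness; same both ways round. Steel blade 80 mm long, 20 mm wide (x), thickness (y) growing evenly from 2 mm at the tip to 11 mm at the handle. The handle begins 80 mm above the origin.
- feeler_grip (a point): Centre of the feeler's orange handle (black band at its foot), 115 mm above the blade tip: the place to grip, across its 16 mm (y), from above. Handle 30 mm (x) by 16 mm (y), 70 mm tall; axes as the feeler's. The handle's foot rests on the stand's top.
- pry_tool: Blue plastic pry tool in the other slot, with a handle of the same size as the feeler's (origin at its lower tip, axes alike). To be left alone.
- stand: Fixed light wooden block 160 mm (x) by 60 mm (y) by 90 mm high, origin under its centre, with two through slots 24 mm (x) by 13 mm (y) at x = -40 and +40 mm. Lift a tool by 85 mm to clear it.
- vise: Fixed board vise, dark base plate 130 mm (x) by 230 mm (y), origin under its centre. Jaws face each other along y: blue screw jaw at +y, red sprung jaw at -y, 50 mm wide (x, centred), tops 115 mm high, above all its other parts. The gap is vertical, open at the top, clear down to 30 mm height. Its top 10 mm flares 7 mm a side as lead-in; below 105 mm height the faces are parallel.
- vise_head (a joint): The aluminium carriage with both jaws floats along the vise's y, -12 to +12 mm, moving with about 0.5 N, so that the jaws centre themselves on the blade. m, + towards the vise's +y.
- screw_jaw (a joint): Setting of the blue screw jaw, held tight by its screw (not to be moved): the gap at rest is 4 mm plus this value (0 to 2 mm, in m).
- sprung_jaw (a joint): How far the red sprung jaw is pushed back from its stop (m), 0 at rest, at most 8 mm. It presses with 1.5 N plus 1.5 N per mm. Snug is about 2 mm (0.8 to 3.5 mm is good); past 5.5 mm it is forced. At 2 mm, sliding the blade down takes about 5 to 8 N on the tool, rising steadily with depth (1.1 mm more per 10 mm); the blade stays put when the push stops.
- screw_lip (a point): Upper edge of the blue screw jaw's parallel face, mid width, 105 mm above the bench, 10 mm below the jaw's top. Axes as the vise's.
- sprung_lip (a point): The same point on the red sprung jaw's face; the gap lies between the two points, and its middle is midway between them. Axes as the vise's.
- multimeter: Orange multimeter with black face lying on the bench, 70 by 130 by 34 mm. To be left alone.
- flux_jar: Small closed jar, 50 mm across, 55 mm tall. To be left alone.
- driver: Screwdriver with red handle lying on the bench. To be left alone.

How it is judged:
By the outcome, as a careful person would: the job done as asked, in the order asked, and still so for the second after the job is handed in, while the arm keeps its last pose, push and grip.
It also fails if it takes over 40 s, if anything falls off the work surface, if the arm or the gripper's body presses on something with over 40 N, if the wrist force passes 120 N, or if a joint passes its speed limit or range.

### The arm

A 6-joint arm with a two-finger parallel gripper is mounted at the origin on the work surface. World frame = base frame: x ahead of the robot, y to its left, z up, the work surface at z = 0. Lengths are in m, angles in degrees, forces in N, time in s.
With the tool pointing down it reaches from about 0.3 to 0.75 m from the base axis. Payload 8.5 kg.
Tool frame: the origin (TCP) lies on the centre line of the jaws, within the pads' length; the fingertips stand env.tcp_to_tips ahead of it and the grasp point (between the pads) lies 8 mm behind it (env.tcp_to_tips is the distance from the TCP to the fingertips, in m); z points along the fingers, y is the direction in which the jaws open and shut (so a half turn about z gives the same grasp; the last joint's range is limited). The gripper opens to 85 mm and grips with 20 to 120 N. Pads are 22 mm wide; open, the fingers measure 114 mm over their backs; the gripper's body (76 mm by 85 mm) begins 54 mm behind the grasp point. The pads swing forward as they close: fully open they stand 13 mm farther back than shut.
Start: joints at [-12.336, 21.807, 74.336, -0, 83.858, -12.336], TCP at [0.55, 0, 0.242] pointing down, gripper open.
Joint ranges: [-178.18, 178.18], [-50.72, 133.34], [12.68, 142.11], [-81.47, 261.47], [9.98, 163.14], [-165.26, 165.26]. Speed limits (degrees/s): [136.94, 136.94, 180, 180, 180, 180].

### API

Orientations are given as a 3x3 rotation matrix whose columns are the frame's x, y, z axes.
In Python, from rig import env gives the robot as it stands. The module is installed in compiled form; this text tells all that it offers.
- The arm moves only by the tool carry_out, never from a script. Its argument "rows" is a list of rows, each an object of numbers: "tx", "ty", "tz": the shift along the tool's x, y, z in cm; "yaw": the turn about the tool's z in rad. In form: [{"tx": .., "ty": .., "tz": .., "yaw": ..}, ...]. A call has 1 to 12 rows; each row shifts and turns the pose as measured when the row begins, along the tool's axes as they then stand; what a row does not reach is not made up. A row lasts 1/10 s, in which the tool goes at most 50 mm and 8.59 degrees, less where a joint would pass 70% of its speed; a pose out of reach is approached as far as the arm can. A call is refused whole if a number of a shift passes 5 or a number of a turn 0.15, either way. A call with a gripper value outside its range is refused whole. "jaw" is the closure, from -1 (fully open) to 1 (shut), set as the call begins (left out, the last holds). The fingers move at their own pace and stop on an object; "squeeze" is the grip in N (left out, the last holds). Time passes only in rows, so rows that do not move let the fingers close. It gives the time, the measured TCP pose, the force and the opening at its end, in the units of the state.
- env.observe(): the state, without advancing time (a new reading comes with each control period).
- env.get_image(name): name is "scene" or "side" or "wrist"; returns the picture (480x640x3 uint8, red, green, blue); there is no depth.
- env.camera_params(name): a dict with "vertical_fov" (degrees; the focal length in pixels is half the picture's height over the tangent of half this angle, whatever the lens; pixels are square), "cx", "cy" (the principal point, pixels), "view" (4x4, takes a point from world to camera coordinates). Camera axes: x right, y up, looking along -z (the intrinsics and any distortion apply to the point x, -y, -z); pixel columns grow to the right and rows downward; lengths in m; the calibration is good to about 2 mm. A picture is of the moment at which its call begins: read the wrist's pose just before it. camera_params takes no time and is no camera call; for the wrist camera it gives the pose at the moment of the call.
- env.close_job(): hands the job in, once; it reports no verdict.
The state is a dict: "time_s": time; "q": joint angles; "qvel": joint speeds; "joint_efforts": joint torques, N m; "position": TCP position; "tool_rot": TCP orientation; "ft_force": force on the tool from outside, world axes, zero at the start; "wrist_torque": the same for the moment, N m; "grip_width": finger opening in m.
Only numpy, scipy, OpenCV 4.12 (cv2) and the standard library are available. Lean on these libraries where they do the work, as an engineer would, in place of code of your own. Each camera call takes 0.05 s, during which the arm holds its last target. There are 200 camera calls.

## Working session

There is one attempt and no reset: what is moved stays moved. The work goes in short steps, Python scripts to look and compute and a tool call to move; the robot and the scene stay as the last step left them, time stands still between calls to the robot, and variables do not carry over. Pictures are saved under pics/ and viewed, about 8 in all and at most 12, crops included, and the job is handed in when it is done.

Besides the shell and the picture viewer there is one more tool, called after "Call:" as name(argument=value, ...) on one line, values as JSON. carry_out: Moves the arm, as the interface text tells. Its arguments: {"type":"object","properties":{"rows":{"type":"array","items":{"type":"object","properties":{"tx":{"type":"number"},"ty":{"type":"number"},"tz":{"type":"number"},"yaw":{"type":"number"}}}},"jaw":{"type":"number"},"squeeze":{"type":"number"}},"required":["rows"]}

```bash
mkdir -p pics
python3 - <<'E'
from rig import env
import cv2, numpy as np
o=env.observe(); print(o['time_s'],o['position'],o['tool_rot'],o['ft_force'],o['grip_width'],env.tcp_to_tips)
for n in("scene","side","wrist"):
    p=env.camera_params(n); print(n,p)
    cv2.imwrite(f"pics/{n}0.png",env.get_image(n)[:,:,::-1])
E
```

```text
0.0 [5.49719844e-01 6.88500420e-05 2.41705819e-01] [[ 1.39758422e-05  9.99998972e-01 -1.43357391e-03]
 [ 9.99999941e-01 -1.34837491e-05  3.43272265e-04]
 [ 3.43252583e-04 -1.43357863e-03 -9.99998914e-01]] [ 0.05011263  0.30377721 -0.32591385] 0.08574509806391663 0.011
scene {'vertical_fov': 42.92611815946574, 'cx': 322.3857712085274, 'cy': 232.15776617442665, 'view': array([[ 0.14500588,  0.98942235, -0.00408729, -0.06658777],
       [-0.65062215,  0.09846324,  0.75299124,  0.28694502],
       [ 0.74542881, -0.10652888,  0.65801784, -1.9782913 ],
       [ 0.        ,  0.        ,  0.        ,  1.        ]])}
side {'vertical_fov': 45.12323978299264, 'cx': 316.42591420811806, 'cy': 241.71467112874157, 'view': array([[ 9.32083498e-01, -3.62243498e-01, -1.96560131e-05,
        -5.36861136e-01],
       [ 2.23466674e-01,  5.74956153e-01,  7.87075643e-01,
        -2.11547675e-01],
       [-2.85101733e-01, -7.33624611e-01,  6.16856492e-01,
        -1.07479340e+00],
       [ 0.00000000e+00,  0.00000000e+00,  0.00000000e+00,
         1.00000000e+00]])}
wrist {'vertical_fov': 62.71195638186993, 'cx': 325.8056666938534, 'cy': 241.08536338693224, 'view': array([[ 9.99999394e-01, -8.95567834e-05, -1.09735351e-03,
        -5.49065377e-01],
       [-2.20818168e-04,  9.60120972e-01, -2.79584818e-01,
         3.59699465e-02],
       [ 1.07863083e-03,  2.79584891e-01,  9.60120370e-01,
        -3.79687585e-01],
       [ 0.00000000e+00,  0.00000000e+00,  0.00000000e+00,
         1.00000000e+00]])}
```

View pics/scene0.png

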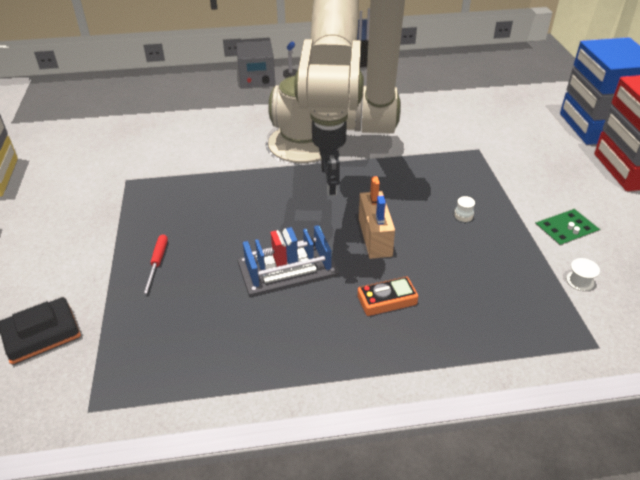

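View pics/side0.png

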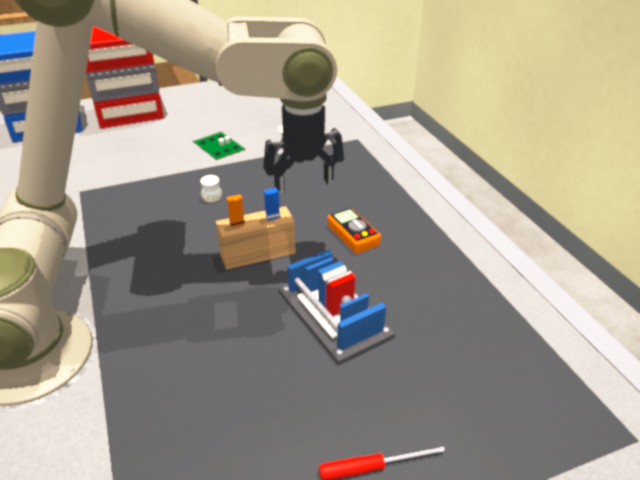

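The scene view shows the feeler's orange handle at about (375,190), the pry tool at (381,208) and the vise at (288,255). In the side view they are at (235,210), (272,203) and (337,300). Next I'll view enlarged crops.

Run:
```python
import cv2, numpy as np
a=cv2.imread('pics/scene0.png')[170:295,235:405]; b=cv2.imread('pics/side0.png')[180:365,205:400]
a=cv2.resize(a,None,fx=4.7,fy=4.7,interpolation=3)[:590]; b=cv2.resize(b,None,fx=3.2,fy=3.2,interpolation=3)[:592]
cv2.imwrite('pics/c1.png',a); cv2.imwrite('pics/c2.png',b); print(a.shape,b.shape)
```

```text
(588, 799, 3) (592, 624, 3)
```

View pics/c1.png

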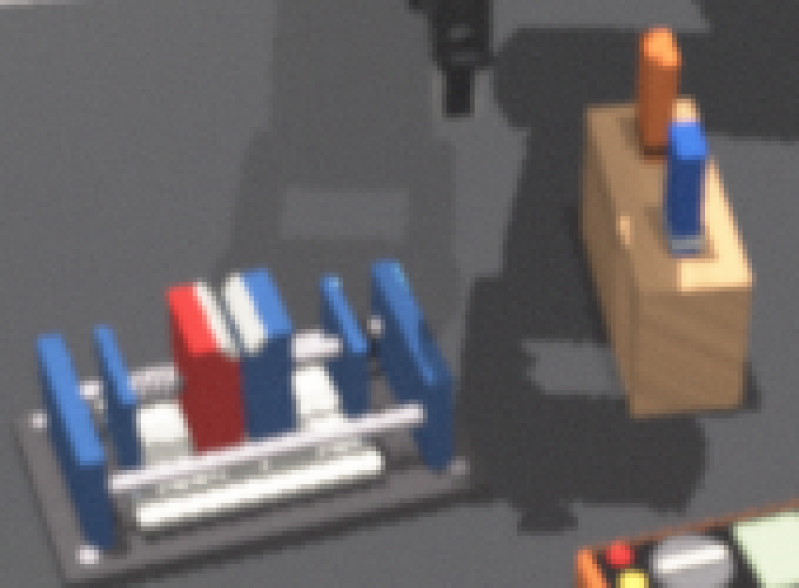

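View pics/c2.png

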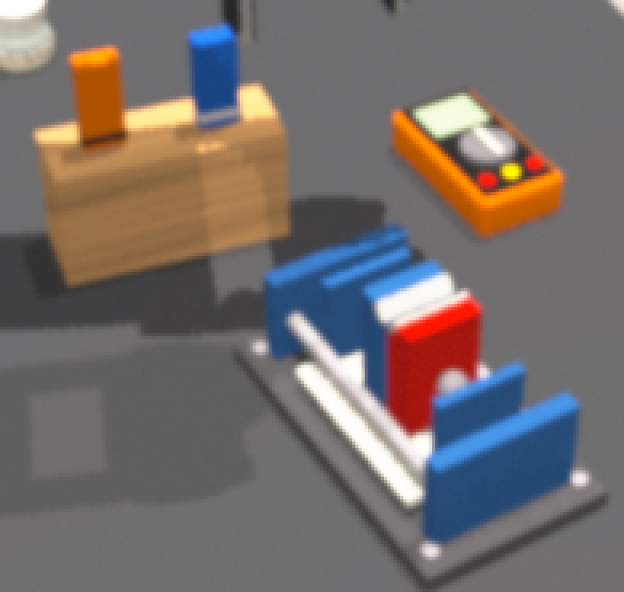

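View pics/wrist0.png

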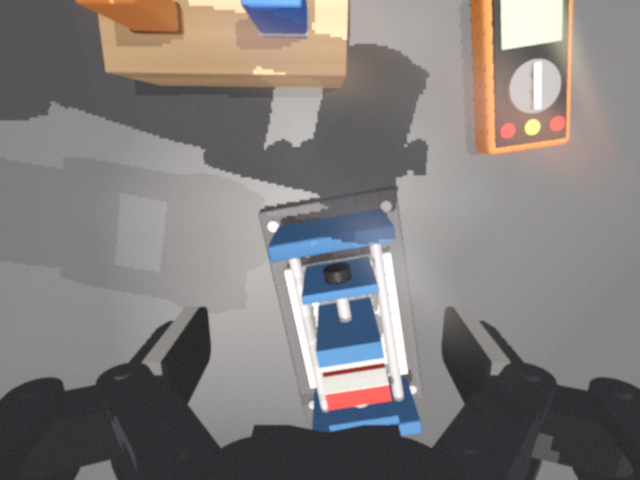

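Wrist view: the stand's near top edge runs (106,71)–(346,77). The vise is at x≈350, yawed by about 8–9°, with the red and white sprung jaw at (357,388). Its -y end faces down in the image.

```bash
cat > h.py <<'E'
import numpy as np
def ray(p,uv):
    f=240/np.tan(np.radians(p['vertical_fov']/2)); V=p['view']; R=V[:3,:3]
    c=-R.T@V[:3,3]; d=R.T@np.array([(uv[0]-p['cx'])/f,-(uv[1]-p['cy'])/f,-1]); return c,d
def onz(p,uv,z):
    c,d=ray(p,uv); return c+d*(z-c[2])/d[2]
def tri(*pu):
    A=0;b=0
    for p,uv in pu:
        c,d=ray(p,uv); d=d/np.linalg.norm(d); M=np.eye(3)-np.outer(d,d); A=A+M; b=b+M@c
    return np.linalg.solve(A,b)
def proj(p,X):
    f=240/np.tan(np.radians(p['vertical_fov']/2)); c=p['view'][:3]@np.append(X,1)
    return np.array([p['cx']+f*c[0]/-c[2], p['cy']-f*c[1]/-c[2]])
E
python3 - <<'E'
from rig import env; from h import *
np.set_printoptions(precision=4,suppress=True)
s,d,w=[env.camera_params(n) for n in("scene","side","wrist")]
S=lambda u,v:(235+u/4.7,170+v/4.7); D=lambda u,v:(205+u/3.2,180+v/3.2)
print("cam",ray(w,(0,0))[0])
for n,uv in dict(bl=(583,107),fl=(632,290),fr=(752,285)).items(): print('stand scene',n,onz(s,S(*uv),.09))
for n,uv in dict(l=(37,130),nl=(62,180),r=(262,87),nr=(288,132)).items(): print('stand side',n,onz(d,D(*uv),.09))
for uv in((106,71),(346,77)): print('stand wrist',onz(w,uv,.09))
print('feeler top', tri((s,S(660,36)),(d,D(96,53))), onz(s,S(660,36),.16),onz(d,D(96,53),.16))
print('feeler foot',onz(s,S(655,155),.09),onz(d,D(101,142),.09))
print('base wrist',[onz(w,u,.01) for u in((262,212),(397,188))])
print('base scene',[onz(s,S(*u),.01) for u in((65,580),(480,490))],'side',[onz(d,D(*u),.01) for u in((430,580),(605,492),(238,352))])
print('jaw edges wrist z.115', [onz(w,u,.115) for u in((322,383),(390,372),(325,407),(391,398),(318,363),(384,356))])
print('jaws scene',[onz(s,S(*u),.115) for u in((170,288),(197,352),(270,270),(293,335))])
E
```

```text
cam [0.5495 0.0716 0.3741]
stand scene bl [0.3996 0.1082 0.09  ]
stand scene fl [0.5591 0.1037 0.09  ]
stand scene fr [0.5647 0.1672 0.09  ]
stand side l [0.4074 0.1662 0.09  ]
stand side nl [0.4095 0.1055 0.09  ]
stand side r [0.5667 0.1594 0.09  ]
stand side nr [0.5657 0.1022 0.09  ]
stand wrist [0.4025 0.1071 0.09  ]
stand wrist [0.5628 0.1033 0.09  ]
feeler top [0.4453 0.1371 0.1654] [0.4329 0.142  0.16  ] [0.4476 0.1388 0.16  ]
feeler foot [0.4488 0.1395 0.09  ] [0.4444 0.1371 0.09  ]
base wrist [array([ 0.489 , -0.0059,  0.01  ]), array([0.6151, 0.0168, 0.01  ])]
base scene [array([ 0.6476, -0.2062,  0.01  ]), array([0.6153, 0.0141, 0.01  ])] side [array([ 0.5312, -0.2305,  0.01  ]), array([ 0.655 , -0.2063,  0.01  ]), array([ 0.4893, -0.0105,  0.01  ])]
jaw edges wrist z.115 [array([ 0.5463, -0.117 ,  0.115 ]), array([ 0.5979, -0.1073,  0.115 ]), array([ 0.5486, -0.1388,  0.115 ]), array([ 0.5998, -0.1305,  0.115 ]), array([ 0.5434, -0.0995,  0.115 ]), array([ 0.5928, -0.0935,  0.115 ])]
jaws scene [array([ 0.5499, -0.1382,  0.115 ]), array([ 0.6008, -0.1288,  0.115 ]), array([ 0.5435, -0.0857,  0.115 ]), array([ 0.5954, -0.0796,  0.115 ])]
```

Call:
carry_out(rows=[{"yaw": -0.14}, {"yaw": -0.14}, {"yaw": -0.14}, {"yaw": -0.14}, {"yaw": -0.14}, {"yaw": -0.14}, {"yaw": -0.14}, {"yaw": -0.14}, {"yaw": -0.14}, {"yaw": -0.14}, {"yaw": -0.14}, {}], jaw=-1)

```text
validation failed for argument at $.ro...
```

Call:
carry_out(rows=[{"tx": 0, "ty": 0, "tz": 0, "yaw": -0.14}, {"tx": 0, "ty": 0, "tz": 0, "yaw": -0.14}, {"tx": 0, "ty": 0, "tz": 0, "yaw": -0.14}, {"tx": 0, "ty": 0, "tz": 0, "yaw": -0.14}, {"tx": 0, "ty": 0, "tz": 0, "yaw": -0.14}, {"tx": 0, "ty": 0, "tz": 0, "yaw": -0.14}, {"tx": 0, "ty": 0, "tz": 0, "yaw": -0.14}, {"tx": 0, "ty": 0, "tz": 0, "yaw": -0.14}, {"tx": 0, "ty": 0, "tz": 0, "yaw": -0.14}, {"tx": 0, "ty": 0, "tz": 0, "yaw": -0.14}, {"tx": 0, "ty": 0, "tz": 0, "yaw": -0.14}, {"tx": 0, "ty": 0, "tz": 0, "yaw": 0}], jaw=-1)

```text
time_s: 1.35
position: [0.5483, 0.0004, 0.2384]
tool_rot: [[-0.999, -0.032, -0.009], [-0.032, 0.999, 0.002], [0.009, 0.002, -1.0]]
ft_force: [0.0, 0.5, 0.8]
grip_width: 0.0855
```

Call:
carry_out(rows=[{"tx": 2, "ty": 2.7, "tz": 0, "yaw": 0.02}, {"tx": 2, "ty": 2.7, "tz": 0, "yaw": 0.02}, {"tx": 2, "ty": 2.7, "tz": 0, "yaw": 0.015}, {"tx": 2, "ty": 2.7, "tz": 0, "yaw": 0}, {"tx": 1, "ty": 2, "tz": 0, "yaw": 0}, {"tx": 0, "ty": 0, "tz": 0, "yaw": 0}])

```text
time_s: 1.95
position: [0.4561, 0.1325, 0.2381]
tool_rot: [[-0.999, 0.053, -0.011], [0.053, 0.999, 0.002], [0.011, 0.002, -1.0]]
ft_force: [0.1, 0.0, -0.2]
grip_width: 0.0854
```

Run:
```python
from rig import env; from h import *
import cv2,pickle
np.set_printoptions(precision=4,suppress=True)
o=env.observe(); p=env.camera_params('wrist'); cv2.imwrite('pics/w1.png',env.get_image('wrist')[:,:,::-1]); pickle.dump((o,p),open('w1.pkl','wb'))
print(o['time_s'],o['position'],o['tool_rot'],o['q'])
```

```text
1.95 [0.4561 0.1325 0.2381] [[-0.9985  0.053  -0.0113]
 [ 0.053   0.9986  0.0023]
 [ 0.0114  0.0017 -0.9999]] [  1.7889  14.7185  85.7361   0.1569  80.1901 -85.2016]
```

View pics/w1.png

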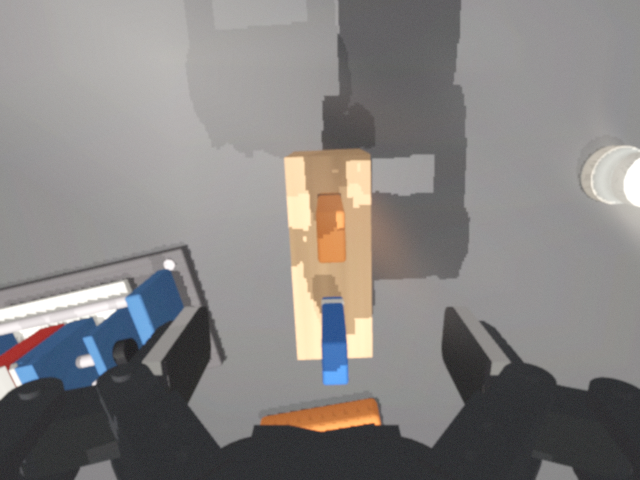

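Wrist view: stand top corners at about (286,155), (370,152), (297,360), (372,357). The feeler handle spans (317–345, 194–262) and the pry tool is at (334,340).

Run:
```python
from h import *
import pickle
np.set_printoptions(precision=4,suppress=True)
o,p=pickle.load(open('w1.pkl','rb'))
C=[onz(p,u,.09) for u in((286,155),(370,152),(297,360),(372,357))]
print(np.array(C),np.mean(C,0))
for uv in((318,262),(345,262),(331,262),(317,194),(342,194)): print(uv,onz(p,uv,.16),onz(p,uv,.09))
for x0,y0,ps in((.443,.1365,-1.4),(.443,.1365,-3)):
    a=np.radians(ps);R=np.array([[np.cos(a),-np.sin(a)],[np.sin(a),np.cos(a)]])
    for z in(.16,.09): print(z,[proj(p,[*(np.array([x0,y0])+R@np.array(c)),z]).round() for c in((-.015,-.008),(-.015,.008),(.015,-.008),(.015,.008))])
```

```text
[[0.4008 0.1083 0.09  ]
 [0.4018 0.1669 0.09  ]
 [0.5632 0.1041 0.09  ]
 [0.5638 0.1649 0.09  ]] [0.4824 0.1361 0.09  ]
(318, 262) [0.457  0.1285 0.16  ] [0.4806 0.126  0.09  ]
(345, 262) [0.4578 0.1437 0.16  ] [0.4817 0.1463 0.09  ]
(331, 262) [0.4574 0.1358 0.16  ] [0.4811 0.1358 0.09  ]
(317, 194) [0.4184 0.1302 0.16  ] [0.4292 0.1283 0.09  ]
(342, 194) [0.4191 0.1437 0.16  ] [0.4302 0.1462 0.09  ]
0.16 [array([316., 211.]), array([345., 210.]), array([317., 263.]), array([346., 263.])]
0.09 [array([318., 192.]), array([340., 191.]), array([319., 233.]), array([341., 232.])]
0.16 [array([316., 211.]), array([346., 211.]), array([317., 263.]), array([345., 263.])]
0.09 [array([318., 192.]), array([341., 192.]), array([318., 232.]), array([340., 232.])]
```

Call:
carry_out(rows=[{"tx": 1.25, "ty": 0.35, "tz": 0, "yaw": -0.028}, {"tx": 0, "ty": 0, "tz": 2.5, "yaw": 0}, {"tx": 0, "ty": 0, "tz": 3, "yaw": 0}, {"tx": 0, "ty": 0, "tz": 2, "yaw": 0}, {"tx": 0, "ty": 0, "tz": 1, "yaw": 0}, {"tx": 0, "ty": 0, "tz": 0, "yaw": 0}])

```text
time_s: 2.6
position: [0.4425, 0.1326, 0.1507]
tool_rot: [[-0.999, 0.031, -0.01], [0.031, 1.0, 0.001], [0.01, 0.001, -1.0]]
ft_force: [-0.3, -0.3, 0.3]
grip_width: 0.0853
```

Call:
carry_out(rows=[{"tx": 0, "ty": 0.4, "tz": 1.2, "yaw": -0.005}, {"tx": 0, "ty": 0, "tz": 1.2, "yaw": 0}, {"tx": 0, "ty": 0, "tz": 0.8, "yaw": 0}, {"tx": 0, "ty": 0, "tz": 0, "yaw": 0}])

```text
time_s: 3.0
position: [0.4433, 0.135, 0.1196]
tool_rot: [[-1.0, 0.03, -0.007], [0.03, 1.0, 0.001], [0.007, 0.001, -1.0]]
ft_force: [-0.3, -0.8, -0.3]
grip_width: 0.0858
```

Call:
carry_out(rows=[{"tx": 0, "ty": 0.18, "tz": 0.25, "yaw": -0.01}, {"tx": 0, "ty": 0, "tz": 0, "yaw": 0}])

```text
time_s: 3.2
position: [0.4438, 0.1366, 0.118]
tool_rot: [[-1.0, 0.019, -0.005], [0.019, 1.0, 0.001], [0.005, 0.001, -1.0]]
ft_force: [-0.1, 0.5, 0.4]
grip_width: 0.0852
```

Call:
carry_out(rows=[{"tx": 0, "ty": 0, "tz": 0, "yaw": 0}, {"tx": 0, "ty": 0, "tz": 0, "yaw": 0}, {"tx": 0, "ty": 0, "tz": 0, "yaw": 0}, {"tx": 0, "ty": 0, "tz": 0, "yaw": 0}, {"tx": 0, "ty": 0, "tz": 0, "yaw": 0}, {"tx": 0, "ty": 0, "tz": 0, "yaw": 0}, {"tx": 0, "ty": 0, "tz": 0, "yaw": 0}, {"tx": 0, "ty": 0, "tz": 0, "yaw": 0}], jaw=1, squeeze=60)

```text
time_s: 4.0
position: [0.4443, 0.1368, 0.1192]
tool_rot: [[-1.0, 0.019, -0.003], [0.019, 1.0, 0.001], [0.003, 0.001, -1.0]]
ft_force: [-0.2, 0.1, 0.5]
grip_width: 0.0152
```

Call:
carry_out(rows=[{"tx": 0, "ty": 0, "tz": -0.5, "yaw": 0}, {"tx": 0, "ty": 0, "tz": -1, "yaw": 0}, {"tx": 0, "ty": 0, "tz": -2, "yaw": 0}, {"tx": 0, "ty": 0, "tz": -2, "yaw": 0}, {"tx": 0, "ty": 0, "tz": -2, "yaw": 0}, {"tx": 0, "ty": 0, "tz": -2, "yaw": 0}, {"tx": 0, "ty": 0, "tz": -2, "yaw": 0}, {"tx": 0, "ty": 0, "tz": -2, "yaw": 0}, {"tx": 0, "ty": 0, "tz": -0.5, "yaw": 0}, {"tx": 0, "ty": 0, "tz": 0, "yaw": 0}])

```text
time_s: 5.0
position: [0.4435, 0.1365, 0.27]
tool_rot: [[-1.0, 0.019, -0.001], [0.019, 1.0, 0.001], [0.001, 0.001, -1.0]]
ft_force: [0.4, -0.0, -1.6]
grip_width: 0.0152
```

Call:
carry_out(rows=[{"tx": -2, "ty": -3, "tz": 0, "yaw": 0}, {"tx": -2, "ty": -4, "tz": 0, "yaw": 0}, {"tx": -2, "ty": -4, "tz": 0, "yaw": 0}, {"tx": -2, "ty": -4, "tz": 0, "yaw": 0}, {"tx": -2, "ty": -4, "tz": 0, "yaw": 0}, {"tx": -1, "ty": -2, "tz": 0, "yaw": -0.06}, {"tx": 0, "ty": 0, "tz": 0, "yaw": -0.06}, {"tx": 0, "ty": 0, "tz": 0, "yaw": -0.05}, {"tx": 0, "ty": 0, "tz": 0, "yaw": 0}])

```text
time_s: 5.9
position: [0.5505, -0.0843, 0.259]
tool_rot: [[-0.987, -0.157, -0.017], [-0.157, 0.988, 0.007], [0.016, 0.009, -1.0]]
ft_force: [0.3, -0.1, -1.0]
grip_width: 0.0151
```

Run:
```python
from rig import env; from h import *
import cv2,pickle
np.set_printoptions(precision=4,suppress=True)
o=env.observe(); p=env.camera_params('wrist'); im=env.get_image('wrist')[:,:,::-1].copy(); cv2.imwrite('pics/w2.png',im); pickle.dump((o,p),open('w2.pkl','wb'))
print(o['time_s'],o['position'],o['tool_rot'],ray(p,(0,0))[0])
print(proj(p,[.571,-.112,.115]))
```

```text
5.9 [ 0.5505 -0.0843  0.259 ] [[-0.9874 -0.1572 -0.0168]
 [-0.1573  0.9875  0.0068]
 [ 0.0155  0.0093 -0.9998]] [ 0.4817 -0.0964  0.3923]
[281.696  253.0256]
```

View pics/w2.png

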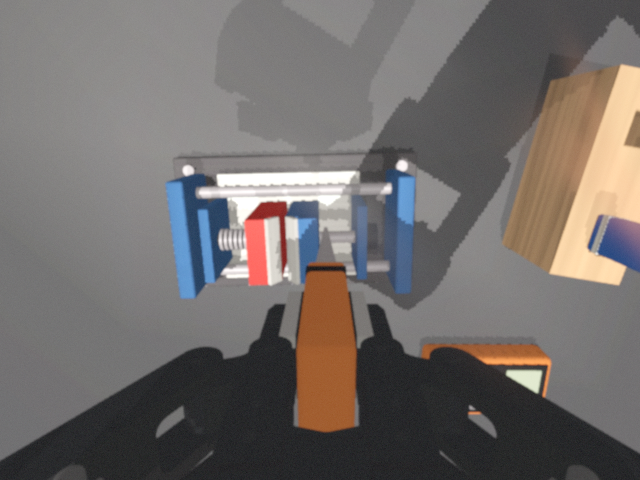

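The vise now lies square to the picture. The red jaw top is at (267,245) and the blue at (303,242), with the gap between them at about x=286. The feeler's blade tip is at about (325,230).

Run:
```python
import cv2
im=cv2.imread('pics/w2.png')[180:305,230:360]
cv2.imwrite('pics/c3.png',cv2.resize(im,None,fx=4.6,fy=4.6,interpolation=3))
```

```text
(no output)
```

View pics/c3.png

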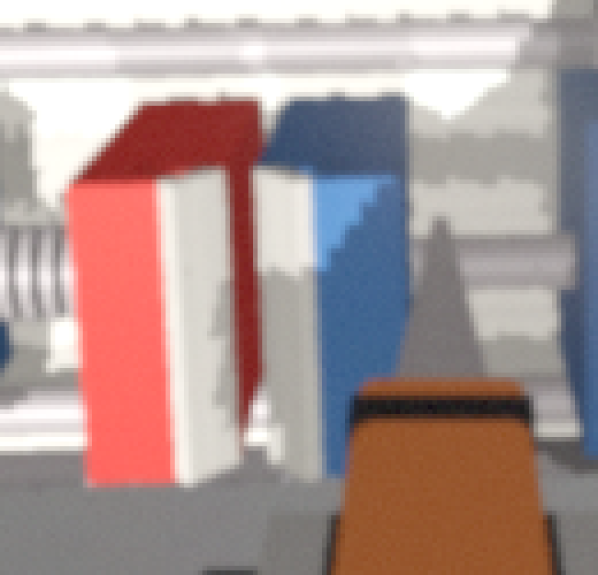

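Crop: the red lip runs (228,175)–(240,475) and the blue lip (255,170)–(273,465). The flare's upper edges are red (160,178)–(190,483) and blue (313,178)–(325,478). The blade tip is at (440,217).

Run:
```python
from h import *
import pickle
np.set_printoptions(precision=4,suppress=True)
o,p=pickle.load(open('w2.pkl','rb'))
U=lambda u,v:(230+u/4.6,180+v/4.6)
P=np.array(o['position']);R=np.array(o['tool_rot'])
def row(n,a,b,z):
    A,B=onz(p,U(*a),z),onz(p,U(*b),z); print(n,A,B,'yaw',np.degrees(np.arctan2(B[1]-A[1],B[0]-A[0])),'at x=.571:',A[1]+(.571-A[0])*(B[1]-A[1])/(B[0]-A[0]))
row('redlip',(228,175),(240,475),.105);row('bluelip',(255,170),(273,465),.105)
row('redtop',(160,178),(190,483),.115);row('bluetop',(313,178),(325,478),.115)
row('redout',(70,185),(88,485),.115)
print('rod',[onz(p,(u,v),.06) for u,v in((200,193),(388,188))])
print('base near edge',[onz(p,u,.01) for u in((176,157),(412,151))])
for L in(.105,.109,.113): print('tip',P+R[:,2]*L,(proj(p,P+R[:,2]*L)-[230,180])*4.6)
```

```text
redlip [ 0.5474 -0.1176  0.105 ] [ 0.5986 -0.109   0.105 ] yaw 9.490095826312613 at x=.571: -0.11366666564769762
bluelip [ 0.546  -0.1134  0.105 ] [ 0.596  -0.1038  0.105 ] yaw 10.897570939705117 at x=.571: -0.10858017352631094
redtop [ 0.5473 -0.1273  0.115 ] [ 0.5972 -0.1165  0.115 ] yaw 12.180669141506119 at x=.571: -0.1221565157220409
bluetop [ 0.5436 -0.1037  0.115 ] [ 0.5929 -0.0948  0.115 ] yaw 10.20562956383105 at x=.571: -0.09876409408356612
redout [ 0.5506 -0.141   0.115 ] [ 0.6001 -0.1329  0.115 ] yaw 9.2745409221688 at x=.571: -0.13767248685809227
rod [array([ 0.5467, -0.1899,  0.06  ]), array([ 0.5178, -0.0337,  0.06  ])]
base near edge [array([ 0.5258, -0.2289,  0.01  ]), array([ 0.4853, -0.0088,  0.01  ])]
tip [ 0.5487 -0.0836  0.154 ] [437.1797 296.9924]
tip [ 0.5486 -0.0836  0.15  ] [437.1914 288.6376]
tip [ 0.5486 -0.0835  0.146 ] [437.2027 280.5337]
```

Call:
carry_out(rows=[{"tx": -0.9, "ty": -1.5, "tz": 0, "yaw": -0.01}, {"tx": -0.9, "ty": -1.5, "tz": 0, "yaw": -0.01}, {"tx": 0, "ty": 0, "tz": 0, "yaw": 0}, {"tx": 0, "ty": 0, "tz": 0, "yaw": 0}])

```text
time_s: 6.35
position: [0.5725, -0.1097, 0.2567]
tool_rot: [[-0.985, -0.173, -0.02], [-0.173, 0.985, 0.009], [0.018, 0.012, -1.0]]
ft_force: [-0.1, -0.6, -1.2]
grip_width: 0.0156
```

Call:
carry_out(rows=[{"tx": -0.15, "ty": -0.27, "tz": 1, "yaw": 0}, {"tx": 0, "ty": 0, "tz": 1.2, "yaw": 0}, {"tx": 0, "ty": 0, "tz": 1, "yaw": 0}, {"tx": 0, "ty": 0, "tz": 0.6, "yaw": 0}, {"tx": 0, "ty": 0, "tz": 0, "yaw": 0}])

```text
time_s: 6.85
position: [0.5721, -0.1095, 0.2153]
tool_rot: [[-0.985, -0.173, -0.022], [-0.173, 0.985, 0.009], [0.02, 0.013, -1.0]]
ft_force: [0.6, -0.1, -0.7]
grip_width: 0.0152
```

Run:
```python
from rig import env
import cv2,numpy as np
o=env.observe(); print(o['position'],o['tool_rot'][:,2],o['ft_force'])
im=env.get_image('wrist')[:,:,::-1]
cv2.imwrite('pics/w3.png',cv2.resize(im[150:320,220:430],None,fx=3.5,fy=3.5,interpolation=3))
```

```text
[ 0.57214679 -0.10954756  0.21532676] [-0.02185399  0.00925019 -0.99971838] [ 0.63810662 -0.06223045 -0.65072705]
```

View pics/w3.png

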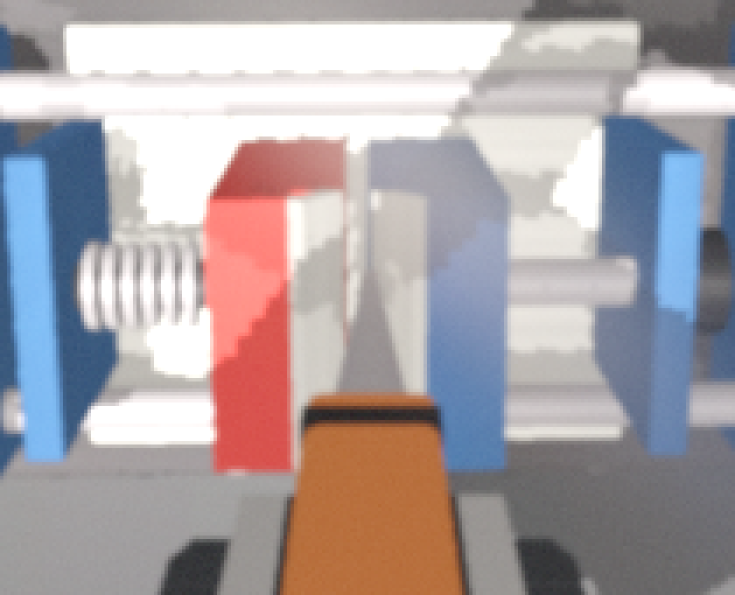

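The blade tip at (370,250) is inside the lead-in, about 2 mm to the blue side of the gap centre (x≈358).

Call:
carry_out(rows=[{"tx": 0, "ty": -0.3, "tz": 0, "yaw": 0}, {"tx": 0, "ty": 0, "tz": 0.6, "yaw": 0}, {"tx": 0, "ty": 0, "tz": 0.6, "yaw": 0}, {"tx": 0, "ty": 0, "tz": 0, "yaw": 0}])

```text
time_s: 7.3
position: [0.5729, -0.1126, 0.2038]
tool_rot: [[-0.985, -0.173, -0.019], [-0.173, 0.985, 0.009], [0.018, 0.012, -1.0]]
ft_force: [0.1, -0.1, -1.2]
grip_width: 0.0154
```

Call:
carry_out(rows=[{"tx": 0, "ty": 0, "tz": 0.5, "yaw": 0}, {"tx": 0, "ty": 0, "tz": 0.5, "yaw": 0}, {"tx": 0, "ty": 0, "tz": 0.5, "yaw": 0}, {"tx": 0, "ty": 0, "tz": 0, "yaw": 0}])

```text
time_s: 7.7
position: [0.5726, -0.1124, 0.1873]
tool_rot: [[-0.985, -0.173, -0.019], [-0.173, 0.985, 0.009], [0.018, 0.012, -1.0]]
ft_force: [-0.7, 0.1, -1.2]
grip_width: 0.0153
```

Call:
carry_out(rows=[{"tx": 0, "ty": 0, "tz": 0.3, "yaw": 0}, {"tx": 0, "ty": 0, "tz": 0.3, "yaw": 0}])

```text
time_s: 7.9
position: [0.5729, -0.1126, 0.1817]
tool_rot: [[-0.985, -0.173, -0.018], [-0.173, 0.985, 0.008], [0.016, 0.011, -1.0]]
ft_force: [0.0, -0.0, 3.2]
grip_width: 0.0151
```

Call:
carry_out(rows=[{"tx": 0, "ty": 0, "tz": 0.3, "yaw": 0}, {"tx": 0, "ty": 0, "tz": 0.3, "yaw": 0}])

```text
time_s: 8.1
position: [0.5731, -0.1127, 0.1761]
tool_rot: [[-0.985, -0.173, -0.016], [-0.173, 0.985, 0.007], [0.015, 0.01, -1.0]]
ft_force: [-0.2, -0.4, 2.7]
grip_width: 0.0154
```

Call:
carry_out(rows=[{"tx": 0, "ty": 0, "tz": 0.3, "yaw": 0}, {"tx": 0, "ty": 0, "tz": 0.2, "yaw": 0}])

```text
time_s: 8.3
position: [0.5733, -0.1128, 0.1713]
tool_rot: [[-0.985, -0.173, -0.015], [-0.173, 0.985, 0.007], [0.013, 0.009, -1.0]]
ft_force: [-0.0, 0.3, 3.9]
grip_width: 0.0152
```

Call:
carry_out(rows=[{"tx": 0, "ty": 0, "tz": 0.3, "yaw": 0}])

```text
time_s: 8.4
position: [0.5735, -0.1129, 0.1685]
tool_rot: [[-0.985, -0.173, -0.014], [-0.173, 0.985, 0.006], [0.013, 0.008, -1.0]]
ft_force: [-0.2, -0.8, 5.7]
grip_width: 0.0154
```

Run:
```python
from rig import env
import cv2,numpy as np
o=env.observe(); print(o['time_s'],o['position'],o['ft_force'])
a=env.get_image('wrist')[:,:,::-1]; 
cv2.imwrite('pics/w4.png',cv2.resize(a[170:300,245:405],None,fx=4.6,fy=4.6,interpolation=3))
```

```text
8.4 [ 0.57348477 -0.11288782  0.1684607 ] [-0.20484521 -0.75714908  5.68654086]
```

View pics/w4.png

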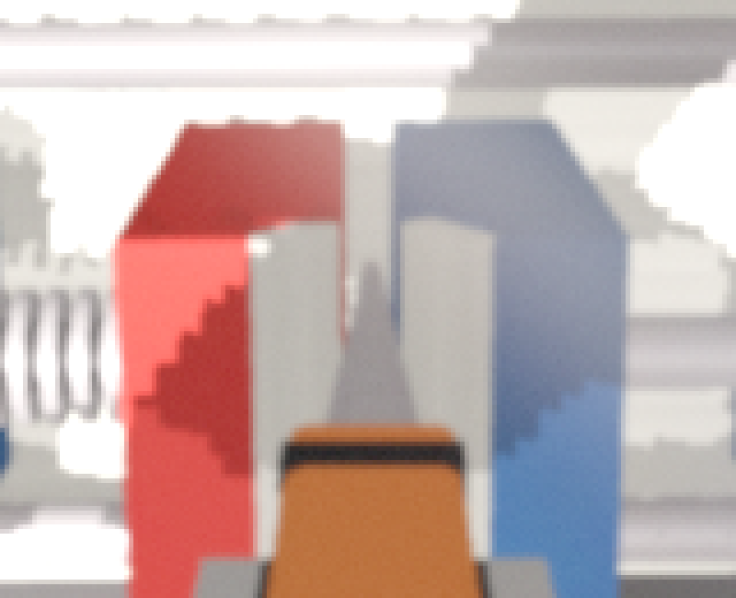

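The blade sits centred in the gap, with lips at x≈340 and 402. That reads as a gap of about 6.9 mm against about 5 mm at rest, so roughly 2 mm pushed back. The sliding force of about 6.9 N net agrees. Next I'll check that it holds still.

Call:
carry_out(rows=[{"tx": 0, "ty": 0, "tz": 0, "yaw": 0}, {"tx": 0, "ty": 0, "tz": 0, "yaw": 0}, {"tx": 0, "ty": 0, "tz": 0, "yaw": 0}])

```text
time_s: 8.75
position: [0.5735, -0.1129, 0.168]
tool_rot: [[-0.985, -0.173, -0.014], [-0.173, 0.985, 0.006], [0.013, 0.009, -1.0]]
ft_force: [-0.5, 0.1, 2.6]
grip_width: 0.0157
```

Run:
```python
from rig import env; from h import *
import cv2
np.set_printoptions(precision=4,suppress=True)
for i in range(3):
    o=env.observe(); p=env.camera_params('wrist'); im=env.get_image('wrist')
    print(o['time_s'],o['position'],o['tool_rot'][:,2],o['ft_force'],o['grip_width'],np.abs(o['qvel']).max())
cv2.imwrite('pics/w5.png',cv2.resize(im[170:300,245:405,::-1],None,fx=4.6,fy=4.6,interpolation=3))
U=lambda u,v:(245+u/4.6,170+v/4.6)
y=o['tool_rot'][:,1]
print('gap mm',1e3*(onz(p,U(402,222),.105)-onz(p,U(340,222),.105))@y,'tops',1e3*(onz(p,U(495,240),.115)-onz(p,U(250,240),.115))@y)
```

```text
8.75 [ 0.5735 -0.1129  0.168 ] [-0.0141  0.0063 -0.9999] [-0.4638  0.0923  2.6481] 0.015656123571989273 0.1013438951315933
8.8 [ 0.5735 -0.1129  0.168 ] [-0.0141  0.0063 -0.9999] [ 0.0645 -0.69    3.5614] 0.015210026903361777 0.1308178211806382
8.85 [ 0.5735 -0.1129  0.168 ] [-0.0141  0.0064 -0.9999] [-0.1073 -0.1868  3.9111] 0.015026981402851788 0.10463802798450385
gap mm 6.856213966232915 tops 25.782209401259298
```

View pics/w5.png

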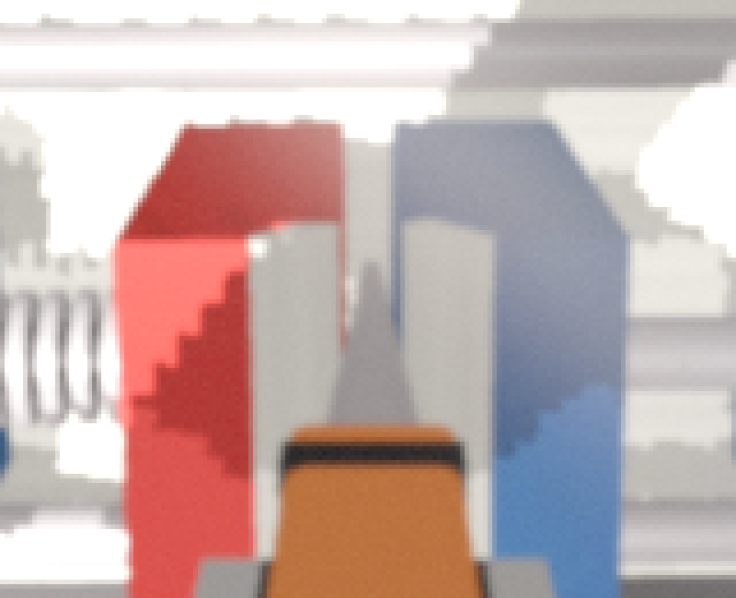

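It is steady, so I'm handing in.

```bash
python3 -c "
from rig import env
env.close_job()"
```

```text
the job is handed in; nothing more can be done
```

I took the feeler out of the stand and slid it down between the vise jaws until it dragged snugly. I handed the job in at about 8.9 s with the handle still gripped at a 60 N setting. I didn't touch the pry tool, multimeter, jar or screwdriver, though I took no final pictures of them.

**How far the red jaw is pushed back:** three readings put it at about 2 mm.
- **Force:** sliding took about 6.9 N net at the final depth, within the 5–8 N expected at 2 mm.
- **Depth:** the blade went about 17 mm below first contact, which works out to 1.9 mm.
- **Picture:** the gap between the jaw lips measured 6.9 mm, against about 5 mm at rest.

**Holding still:** over the last 0.1 s of readings the tool position was unchanged to 0.1 mm, with a leftover push of about 4–5 N net. The feeler leans about 0.9° from vertical.

**What disagreed:** the gap measured across the jaws' top edges gave a change of about 2.7 mm rather than 2. The absolute size by that route was off too, so I gave it less weight; 2.7 mm would still be in the good range. The depth figure is only as good as the contact point, which I know to within about 5 mm of travel, or 0.6 mm of push-back.

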